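# Finish the kit: white sleeves from the leaning pegs into the padded crate cells

### The job

Take the two white sleeves off the leaning pegs of the drying rack and set each one down upright, flange down, in its own green-padded cell of the crate. Set them down without dropping them or letting them topple, and leave the black sleeves on their pegs and the grey bushings in their cells as they are.

Things in the scene. Friction and masses are not known exactly. Their poses are not given: they have to be found in the camera images.
- white_a: White: a turned plastic sleeve, 80 mm tall tube of 32 mm outer and 22 mm bore diameter with an 8 mm thick flange of 48 mm diameter at its foot, about 90 g. Origin: centre of the flange's underside; z runs up the tube's axis. At the start it hangs on one of the rack's leaning pegs, flange against the beam
- white_b: The other white one: a turned plastic sleeve, 80 mm tall tube of 32 mm outer and 22 mm bore diameter with an 8 mm thick flange of 48 mm diameter at its foot, about 90 g. Origin: centre of the flange's underside; z runs up the tube's axis. At the start it hangs on one of the rack's leaning pegs, flange against the beam
- black_a: Black: a turned plastic sleeve, 80 mm tall tube of 32 mm outer and 22 mm bore diameter with an 8 mm thick flange of 48 mm diameter at its foot, about 90 g. Origin: centre of the flange's underside; z runs up the tube's axis. At the start it hangs on one of the rack's leaning pegs, flange against the beam. Must stay there
- black_b: The other black one: a turned plastic sleeve, 80 mm tall tube of 32 mm outer and 22 mm bore diameter with an 8 mm thick flange of 48 mm diameter at its foot, about 90 g. Origin: centre of the flange's underside; z runs up the tube's axis. At the start it hangs on one of the rack's leaning pegs, flange against the beam. Must stay there
- rack: drying rack, fixed: blue base 120 x 320 mm, aluminium beam along y, four steel pegs 16 mm thick, 84 mm long, leaning 0.61 rad (35 deg) from vertical to the rack's -x side (the robot's): direction (-0.573, 0, 0.820) in the rack frame. Peg feet at rack x = 0, y = -120, -40, 40, 120, z = 105 mm; a sleeve is clear after sliding 85 mm along the peg. Origin: centre of the base's underside; z up
- crate: shallow pinkish open crate, fixed, 161 x 239 mm, outer walls 34 mm high, dividers 30 mm high, walls and floor 5 mm thick; 2 (along x) by 3 (along y) cells, 73 mm square inside, centres at x = -39, 39, y = -78, 0, 78 mm. Two cells are empty with a green pad, four hold grey bushings. Origin: centre of its underside; z up
- pad_a: thin green square pad, 66 x 66 x 3 mm, fixed on the floor of an empty crate cell, at the cell's centre. Origin: centre of its underside (5 mm above the bench); its top is 3 mm above that
- pad_b: thin green square pad, 66 x 66 x 3 mm, fixed on the floor of an empty crate cell, at the cell's centre. Origin: centre of its underside (5 mm above the bench); its top is 3 mm above that
- grey_a: grey plastic bushing standing in a crate cell, 48 mm tall, 38 mm diameter, foot flange 46 mm. Origin: centre of its underside; z up. Must stay where it is
- grey_b: grey plastic bushing standing in a crate cell, 48 mm tall, 38 mm diameter, foot flange 46 mm. Origin: centre of its underside; z up. Must stay where it is
- grey_c: grey plastic bushing standing in a crate cell, 48 mm tall, 38 mm diameter, foot flange 46 mm. Origin: centre of its underside; z up. Must stay where it is
- grey_d: grey plastic bushing standing in a crate cell, 48 mm tall, 38 mm diameter, foot flange 46 mm. Origin: centre of its underside; z up. Must stay where it is
- deburrer: blue-handled hand deburring tool lying on the bench beyond the crate and rack, a bystander, lower than 40 mm. Origin: centre of its underside. A white 90 mm bowl, 30 mm tall, also stands on the bench between the robot and the rack
Things that resemble listed ones, but are neither listed nor needed, are in the scene too. Leave any brown or orange look-alike of the white_a alone. What is shaped like the white_b but blue or orange is not meant.

How it is judged (in metres and radians):
At the end, for the whole second after the job is handed in: Each white sleeve stands upright (within 6 degrees), flange down, on a green pad of its own (within 20 mm of the pad's centre, flange within 5 mm of the pad's top), at rest; the black sleeves and grey bushings are within 20 mm of where they started (((horizontal distance between white_a and pad_a below 0.02 m and z of white_a in the frame of pad_a below 0.008 m) or (horizontal distance between white_a and pad_b below 0.02 m and z of white_a in the frame of pad_b below 0.008 m)) and angle between each of white_a, white_b's own z axis and vertical below 0.1 rad and linear speed of each of white_a, white_b below 0.02 m/s and ((horizontal distance between white_b and pad_a below 0.02 m and z of white_b in the frame of pad_a below 0.008 m) or (horizontal distance between white_b and pad_b below 0.02 m and z of white_b in the frame of pad_b below 0.008 m)) and distance of each of black_a, black_b, grey_a, grey_b, grey_c, grey_d from where it was at the start of the episode below 0.02 m); the robot touches nothing.
It fails at once if a white sleeve is let go away from the rack while more than about 20 mm above its pad or leaning more than 20 degrees (horizontal distance between white_a and rack above 0.2 m and contact force between the fingers and white_a below 0.05 N and (height (world z) of white_a above 0.03 m or angle between white_a's own z axis and vertical above 0.35 rad)).
It fails at once if a white sleeve is let go away from the rack while more than about 20 mm above its pad or leaning more than 20 degrees (horizontal distance between white_b and rack above 0.2 m and contact force between the fingers and white_b below 0.05 N and (height (world z) of white_b above 0.03 m or angle between white_b's own z axis and vertical above 0.35 rad)).
It fails at once if a black sleeve is shifted more than 20 mm (distance of any of black_a, black_b from where it was at the start of the episode above 0.02 m).
It fails at once if a grey bushing is shifted more than 20 mm or tipped over (distance of any of grey_a, grey_b, grey_c, grey_d from where it was at the start of the episode above 0.02 m or angle between any of grey_a, grey_b, grey_c, grey_d's own z axis and vertical above 0.4 rad).
It also fails if it takes over 69 s, if anything falls off the work surface, if the arm or the gripper's body presses on something with over 40 N, if the wrist force passes 120 N, or if a joint passes its speed limit or range.

### The arm

A 7-joint arm with a two-finger parallel gripper is mounted at the origin on the work surface. World frame = base frame: x ahead of the robot, y to its left, z up, the work surface at z = 0. Lengths are in m, angles in degrees, forces in N, time in s.
With the tool pointing down it reaches from about 0.35 to 0.9 m from the base axis. Payload 7.2 kg.
Tool frame: the origin (TCP) lies midway between the tips of the shut fingers; the grasp point (between the pads) lies 19 mm behind it; z points along the fingers, y is the line along which they close (so a half turn about z gives the same grasp; the last joint's range is limited). The gripper opens to 88 mm and grips with 3 to 60 N. Pads are 20 mm wide; open, the fingers measure 115 mm over their backs; the gripper's body (75 mm by 178 mm) begins 61 mm behind the grasp point.
Start: joints at [69.775, 23.554, -0.728, 91.456, 0.321, 64.991, -4.71], TCP at [0.176, -0.6, 0.187] pointing down, gripper open.
Joint ranges: [-169.25, 169.25], [-16.82, 113.86], [-84.01, 82.57], [7.8, 145.47], [-59.2, 239.2], [7.22, 106.19], [-163.78, 163.78]. Speed limits (degrees/s): [136.94, 136.94, 172.46, 172.46, 180, 180, 180].

### API

Orientations are given as a 3x3 rotation matrix whose columns are the frame's x, y, z axes.
In Python, from workcell import ctrl gives the robot as it stands. The module is installed in compiled form; this text tells all that it offers.
- The arm moves only by the tool drive_tool, never from a script. Its argument "deltas" is a list of rows, each an object with "dp": the shift along the tool's x, y, z scaled (see below), a list of three; "twist": the turn about the tool's z scaled (see below); "gripper": the opening, from 0 (shut) to 1 (fully open). In form: [{"dp": [x, y, z], "twist": twist, "gripper": gripper}, ...]. A call has 1 to 12 rows; each row shifts and turns the commanded pose from where the row before left it, along the tool's axes as they then stand; what a row does not reach is not made up. The controller multiplies each number of a shift by 2 cm and each number of a turn by 2 pi rad. A row lasts 1/8 s, in which the tool goes at most 62.5 mm and 10.7 degrees, less where a joint would pass 70% of its speed; a pose out of reach is approached as far as the arm can. A call with a number of a shift or a turn outside -1 to 1 is refused whole. A call with a gripper value outside its range is refused whole. The fingers move at their own pace and stop on an object; the grip force is fixed at half the most. Time passes only in rows, so rows that do not move let the fingers close. It gives the time, the measured TCP pose, the force, the opening and the grip force at its end, in the units of the state.
- ctrl.observe(): the state, without advancing time (a new reading comes with each control period).
- ctrl.capture(name): name is "side" or "top"; returns a dict with "pixels" (400x640x3 uint8, red, green, blue), "mtx" (3x3 intrinsics, pixels), "dist" ([k1, k2, p1, p2, k3] as OpenCV has them; the pictures are not rectified), "xyz" and "orientation" of the camera in the world. Camera axes: x right, y up, looking along -z (the intrinsics and any distortion apply to the point x, -y, -z); pixel columns grow to the right and rows downward; lengths in m; the calibration is good to about 2 mm. A picture is of the moment at which its call begins. There is no depth.
- ctrl.finish_job(): hands the job in; it is judged then, once.
The state is a dict: "t": time; "q": joint angles; "joint_velocities": joint speeds; "effort": joint torques, N m; "tool_pos": TCP position; "tool_rot": TCP orientation; "ft_force": force on the tool from outside, world axes, zero at the start; "ft_torque": the same for the moment, N m; "width": finger opening in m; "gripper_force": force on a finger pad.
Only numpy, scipy, OpenCV 4.12 (cv2) and the standard library are available. Lean on these libraries where they do the work, as an engineer would, in place of code of your own. Each camera call takes 0.05 s, during which the arm holds its last target. There are 200 camera calls.

## Working session

There is one attempt and no reset: what is moved stays moved. The work goes in short steps, Python scripts to look and compute and a tool call to move; the robot and the scene stay as the last step left them, time stands still between calls to the robot, and variables do not carry over. Pictures are saved under pics/ and viewed, at most 10 in all, crops included, and the job is handed in when it is done.

Besides the shell and the picture viewer there is one more tool, called after ">>>" by a JSON object that holds its "method" and its "body". drive_tool: Moves the arm, as the interface text tells. Shifts and turns lie within -1 to 1; 1 stands for 2 cm of shift or 2 pi rad of turn. Its arguments: {"type":"object","properties":{"deltas":{"type":"array","items":{"type":"object","properties":{"dp":{"type":"array","items":{"type":"number"}},"twist":{"type":"number"},"gripper":{"type":"number"}}}}},"required":["deltas"]}

```bash
mkdir -p pics
python3 - <<'E'
from workcell import ctrl
import cv2,json,numpy as np
for n in("side","top"):
    c=ctrl.capture(n); cv2.imwrite(f"pics/{n}0.png",c["pixels"][:,:,::-1])
    print(n,c["mtx"],c["dist"],c["xyz"],c["orientation"])
s=ctrl.observe();print(s["t"],s["tool_pos"],s["tool_rot"],s["width"],s["ft_force"])
E
```

```text
side [[410.26608683   0.         317.63042199]
 [  0.         410.26608683 199.74835475]
 [  0.           0.           1.        ]] [-0.07299391  0.          0.          0.          0.        ] [0.52734977 0.89736503 0.64215647] [[-0.99860967  0.02581664 -0.04595909]
 [-0.05263059 -0.53724526  0.84178237]
 [-0.00295931  0.84303086  0.53785705]]
top [[361.59126187   0.         318.89369573]
 [  0.         361.59126187 197.71027307]
 [  0.           0.           1.        ]] [-0.04086416  0.          0.          0.          0.        ] [0.47184399 0.00889649 0.89354619] [[ 0.01497293  0.99141663 -0.12988023]
 [-0.99975004  0.01268714 -0.01840884]
 [-0.01660302  0.1301234   0.99135878]]
0.1 [ 0.17540164 -0.59935795  0.18659758] [[ 9.59710154e-01  2.80991341e-01 -5.34673066e-04]
 [ 2.80991818e-01 -9.59709214e-01  1.34999198e-03]
 [-1.33794611e-04 -1.44583977e-03 -9.99998946e-01]] 0.08775927267923792 [-0.41956216  0.74876219 -1.14424655]
```

View pics/top0.png

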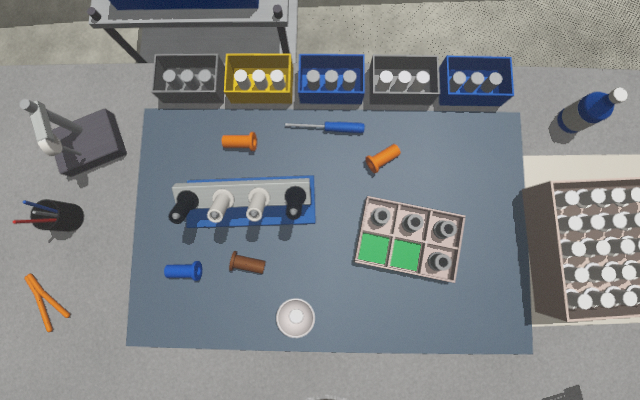

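View pics/side0.png

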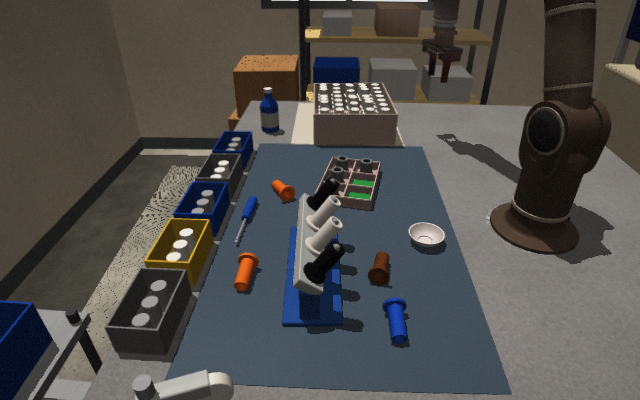

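The top view shows the white sleeves on the middle pegs, tops near (217,213) and (254,212). The black sleeves are outside them, and the green pads are at (374,249) and (406,255). The side view agrees, with the whites at about (325,235) and (322,210). Next I'll enlarge both for measuring.

Run:
```python
import cv2,numpy as np
def crop(n,x,y,w,h,s):
    c=cv2.resize(cv2.imread(f"pics/{n}0.png")[y:y+h,x:x+w],None,fx=s,fy=s,interpolation=cv2.INTER_CUBIC)
    for k in range(0,w,10):cv2.putText(c,str(x+k),(k*s,8),0,.3,(0,255,255));cv2.line(c,(k*s,10),(k*s,14),(0,255,255))
    for k in range(0,h,10):cv2.putText(c,str(y+k),(0,k*s+4),0,.3,(0,255,255))
    return c
a=crop("top",160,170,160,60,5);b=crop("top",350,194,120,56+36,3)
cv2.imwrite("pics/c1.png",np.vstack([a,np.pad(b,((0,0),(0,800-b.shape[1]),(0,0)))]))
cv2.imwrite("pics/c2.png",crop("side",270,150,130,90*2-30,4)[:600])
```

```text
(no output)
```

View pics/c1.png

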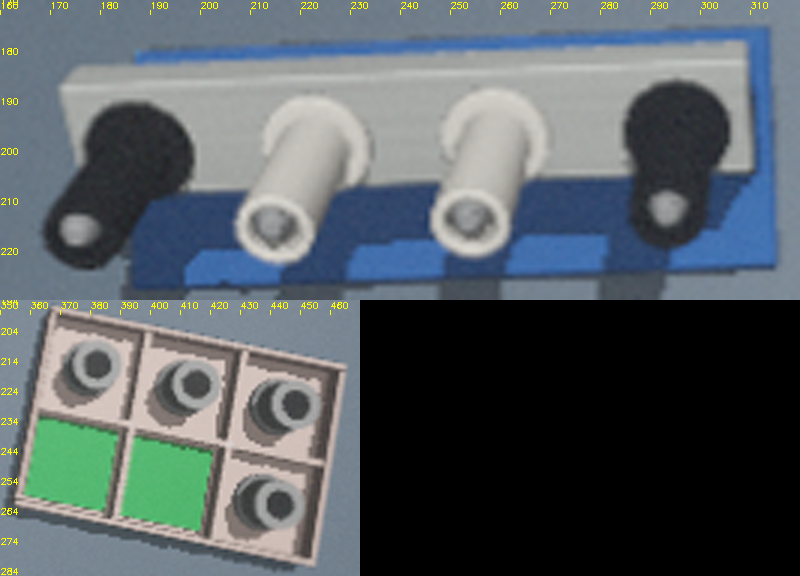

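View pics/c2.png

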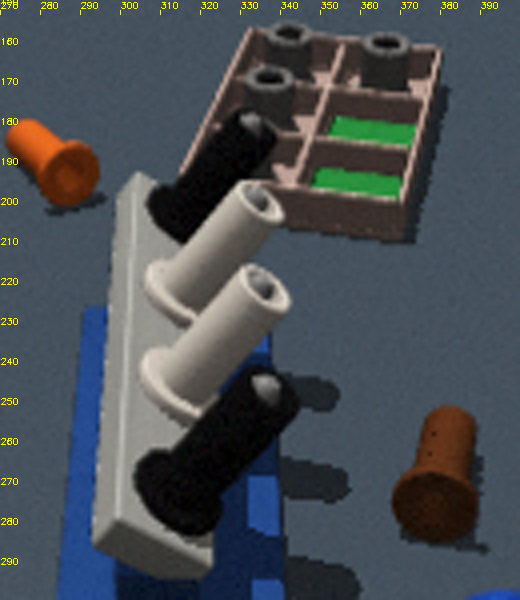

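Read-offs:
- **Top view:** white ring centres at (214.4,215.6) and (254.4,214.4), black ones at (176.4,216.6) and (293.6,212.2). The crate's rim corners and the pads are clear.
- **Side view:** white ring centres at (336.5,222.5) and (335.2,200).

I'll fit the rack and crate poses to these.

```bash
cat > h.py <<'E'
from workcell import ctrl
import cv2,numpy as np
from scipy.optimize import least_squares
from scipy.spatial.transform import Rotation as Ro
F=np.diag([1.,-1,-1])
def proj(c,P):
    R=F@np.array(c["orientation"]).T
    return cv2.projectPoints(np.array(P,float).reshape(-1,3),R,-R@np.array(c["xyz"]),np.array(c["mtx"]),np.array(c["dist"]))[0][:,0]
def ray(c,uv,z):
    n=cv2.undistortPoints(np.array([[uv]],float),np.array(c["mtx"]),np.array(c["dist"]))[0,0]
    d=np.array(c["orientation"])@F@np.array([*n,1]);o=np.array(c["xyz"]);return o+d*(z-o[2])/d[2]
def w(p,P):
    R=Ro.from_euler("z",p[2]).as_matrix();return np.array(P)@R.T+[p[0],p[1],0]
A=np.array([-.573,0,.820]);DROP=np.array([-.82,0,-.573])*.003
E
python3 - <<'E'
from h import *
t=ctrl.capture("top");s=ctrl.capture("side")
tops=[np.array([0,y,.105])+.08*A+DROP for y in(.12,.04,-.04,-.12)]
tp=np.array([[176.4,216.6],[214.4,215.6],[254.4,214.4],[293.6,212.2]])-.4
sp=np.array([[337.5,248.7],[336.5,222.5],[335.2,200]])-.4
f=lambda p:np.r_[(proj(t,w(p,tops))-tp).ravel(),(proj(s,w(p,tops[:3]))-sp).ravel()]
r=least_squares(f,[.55,.15,0]);print("rack",r.x,np.degrees(r.x[2]),r.fun.round(1))
co=[[.0805,.1195,.034],[.0805,-.1195,.034],[-.0805,-.1195,.034],[-.0805,.1195,.034]]
cp=np.array([[368.3,196.7],[465,216.7],[454,282],[355.7,261.3]])-.3
g=lambda p:(proj(t,w(p,co))-cp).ravel()
q=least_squares(g,[.5,-.2,-.2]);print("crate",q.x,q.fun.round(1))
for c,uv in(((-.039,.078,.008),(374.2,248.7)),((-.039,0,.008),(405.6,254.4))):print("pad",w(q.x,[c]),ray(t,uv,.008))
for y in(.04,-.04):print("white base",w(r.x,[np.array([0,y,.105])+DROP]),"grip45",w(r.x,[np.array([0,y,.105])+DROP+.045*A]))
print("a",w([0,0,r.x[2]],[A]))
E
```

```text
rack [0.57840152 0.19659674 0.05101313] 2.922837167578246 [-0.7  0.5  0.1  0.1 -0.7 -0.1 -0.3  0.6 -0.  -1.5 -0.5 -0.8 -0.6 -0. ]
crate [ 0.49017611 -0.19280392 -0.19384545] [-0.7 -1.3  1.  -0.9  1.   1.3 -1.3  0.7]
pad [[ 0.46693198 -0.10875209  0.008     ]] [ 0.46495183 -0.11057456  0.008     ]
pad [[ 0.45190655 -0.1852912   0.008     ]] [ 0.4522499  -0.18648957  0.008     ]
white base [[0.57390508 0.23641927 0.103281  ]] grip45 [[0.54815362 0.23510447 0.140181  ]]
white base [[0.57798436 0.15652334 0.103281  ]] grip45 [[0.5522329  0.15520854 0.140181  ]]
a [[-0.57225459 -0.02921785  0.82      ]]
```

>>> {"method": "drive_tool", "body": {"deltas": [{"dp": [0, 0, -0.92], "twist": 0.0186, "gripper": 0.6}, {"dp": [0, 0, -0.92], "twist": 0.0186, "gripper": 0.6}, {"dp": [0, 0, -0.92], "twist": 0, "gripper": 0.6}, {"dp": [0, 0, -0.92], "twist": 0, "gripper": 0.6}, {"dp": [0.56, -0.992, 0], "twist": 0, "gripper": 0.6}, {"dp": [0.56, -0.992, 0], "twist": 0, "gripper": 0.6}, {"dp": [0.56, -0.992, 0], "twist": 0, "gripper": 0.6}, {"dp": [0.56, -0.992, 0], "twist": 0, "gripper": 0.6}, {"dp": [0.56, -0.992, 0], "twist": 0, "gripper": 0.6}, {"dp": [0.56, -0.992, 0], "twist": 0, "gripper": 0.6}, {"dp": [0.56, -0.992, 0], "twist": 0, "gripper": 0.6}, {"dp": [0.56, -0.992, 0], "twist": 0, "gripper": 0.6}]}}

```text
t: 1.7
tool_pos: [0.2575, -0.4354, 0.261]
tool_rot: [[0.999, 0.051, 0.0], [0.051, -0.999, -0.0], [0.0, 0.0, -1.0]]
ft_force: [-0.7, 0.1, -0.6]
width: 0.0526
gripper_force: 0.0
```

>>> {"method": "drive_tool", "body": {"deltas": [{"dp": [0.56, -0.992, 0], "twist": 0, "gripper": 0.6}, {"dp": [0.56, -0.992, 0], "twist": 0, "gripper": 0.6}, {"dp": [0.56, -0.992, 0], "twist": 0, "gripper": 0.6}, {"dp": [0.56, -0.992, 0], "twist": 0, "gripper": 0.6}, {"dp": [0.56, -0.992, 0], "twist": 0, "gripper": 0.6}, {"dp": [0.56, -0.992, 0], "twist": 0, "gripper": 0.6}, {"dp": [0.56, -0.992, 0], "twist": 0, "gripper": 0.6}, {"dp": [0.56, -0.992, 0], "twist": 0, "gripper": 0.6}, {"dp": [0.56, -0.992, 0], "twist": 0, "gripper": 0.6}, {"dp": [0.56, -0.992, 0], "twist": 0, "gripper": 0.6}, {"dp": [0.56, -0.992, 0], "twist": 0, "gripper": 0.6}, {"dp": [0.56, -0.992, 0], "twist": 0, "gripper": 0.6}]}}

```text
t: 3.2
tool_pos: [0.3792, -0.1908, 0.261]
tool_rot: [[0.999, 0.051, 0.0], [0.051, -0.999, -0.001], [0.0, 0.001, -1.0]]
ft_force: [-0.1, 0.2, -0.6]
width: 0.0529
gripper_force: 0.0
```

>>> {"method": "drive_tool", "body": {"deltas": [{"dp": [0.56, -0.992, 0], "twist": 0, "gripper": 0.6}, {"dp": [0.56, -0.992, 0], "twist": 0, "gripper": 0.6}, {"dp": [0.56, -0.992, 0], "twist": 0, "gripper": 0.6}, {"dp": [0.56, -0.992, 0], "twist": 0, "gripper": 0.6}, {"dp": [0.56, -0.992, 0], "twist": 0, "gripper": 0.6}, {"dp": [0.56, -0.992, 0], "twist": 0, "gripper": 0.6}, {"dp": [0.56, -0.992, 0], "twist": 0, "gripper": 0.6}, {"dp": [0.56, -0.992, 0], "twist": 0, "gripper": 0.6}, {"dp": [0.56, -0.992, 0], "twist": 0, "gripper": 0.6}, {"dp": [0.56, -0.992, 0], "twist": 0, "gripper": 0.6}, {"dp": [0.56, -0.992, 0], "twist": 0, "gripper": 0.6}, {"dp": [0.56, -0.992, 0], "twist": 0, "gripper": 0.6}]}}

```text
t: 4.7
tool_pos: [0.5009, 0.0537, 0.261]
tool_rot: [[0.999, 0.051, 0.0], [0.051, -0.999, -0.001], [0.0, 0.001, -1.0]]
ft_force: [0.2, 0.1, -0.2]
width: 0.0525
gripper_force: 0.0
```

>>> {"method": "drive_tool", "body": {"deltas": [{"dp": [0.56, -0.992, 0], "twist": 0, "gripper": 0.6}, {"dp": [0.56, -0.992, 0], "twist": 0, "gripper": 0.6}, {"dp": [0.56, -0.992, 0], "twist": 0, "gripper": 0.6}, {"dp": [0.56, -0.992, 0], "twist": 0, "gripper": 0.6}, {"dp": [0.56, -0.992, 0], "twist": 0, "gripper": 0.6}, {"dp": [0, 0, 0.8], "twist": 0, "gripper": 0.6}, {"dp": [0, 0, 0.8], "twist": 0, "gripper": 0.6}, {"dp": [0, 0, 0], "twist": 0, "gripper": 0.6}]}}

```text
t: 5.7
tool_pos: [0.5507, 0.1528, 0.2269]
tool_rot: [[0.999, 0.05, -0.003], [0.05, -0.999, -0.002], [-0.003, 0.001, -1.0]]
ft_force: [0.1, -0.4, -0.5]
width: 0.0527
gripper_force: 0.0
```

>>> {"method": "drive_tool", "body": {"deltas": [{"dp": [0.05, -0.1, 0.88], "twist": 0, "gripper": 0.6}, {"dp": [0, 0, 0.88], "twist": 0, "gripper": 0.6}, {"dp": [0, 0, 0.88], "twist": 0, "gripper": 0.6}, {"dp": [0, 0, 0.88], "twist": 0, "gripper": 0.6}, {"dp": [0, 0, 0.88], "twist": 0, "gripper": 0.6}, {"dp": [0, 0, 0.88], "twist": 0, "gripper": 0.6}, {"dp": [0, 0, 0], "twist": 0, "gripper": 0.6}, {"dp": [0, 0, 0], "twist": 0, "gripper": 0.6}]}}

```text
t: 6.7
tool_pos: [0.5531, 0.1568, 0.1237]
tool_rot: [[0.999, 0.051, 0.0], [0.051, -0.999, 0.0], [0.0, -0.0, -1.0]]
ft_force: [-0.5, -0.3, -0.1]
width: 0.0525
gripper_force: 0.0
```

```bash
cat > look.py <<'E'
from h import *
import sys
n,name,x,y,ww,hh,s=sys.argv[1],sys.argv[2],*map(int,sys.argv[3:])
c=ctrl.capture(n)["pixels"][y:y+hh,x:x+ww,::-1]
c=cv2.resize(c,None,fx=s,fy=s,interpolation=cv2.INTER_CUBIC)
cv2.imwrite(f"pics/{name}.png",c)
E
python3 look.py side g1 260 100 140 140 4
```

```text
(no output)
```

View pics/g1.png

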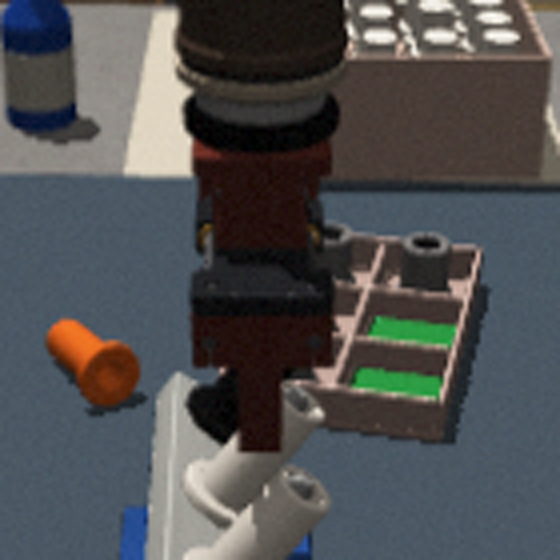

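The finger straddles the middle of the far white tube, with its tip near crop (262,450), clear of the flange. I'll close and slide.

>>> {"method": "drive_tool", "body": {"deltas": [{"dp": [0, 0, 0], "twist": 0, "gripper": 0}, {"dp": [0, 0, 0], "twist": 0, "gripper": 0}, {"dp": [0, 0, 0], "twist": 0, "gripper": 0}, {"dp": [0, 0, 0], "twist": 0, "gripper": 0}]}}

```text
t: 7.25
tool_pos: [0.553, 0.1564, 0.1236]
tool_rot: [[0.999, 0.051, 0.0], [0.051, -0.999, -0.0], [0.0, 0.0, -1.0]]
ft_force: [-0.8, -0.6, 3.0]
width: 0.0271
gripper_force: 30.0
```

>>> {"method": "drive_tool", "body": {"deltas": [{"dp": [-0.24, 0, -0.35], "twist": 0, "gripper": 0}, {"dp": [-0.5, 0, -0.72], "twist": 0, "gripper": 0}, {"dp": [0, 0, 0], "twist": 0, "gripper": 0}]}}

```text
t: 7.62
tool_pos: [0.5376, 0.1562, 0.1463]
tool_rot: [[0.999, 0.052, 0.001], [0.052, -0.999, 0.0], [0.001, -0.0, -1.0]]
ft_force: [1.0, -1.4, -0.7]
width: 0.0272
gripper_force: 30.0
```

```bash
python3 look.py side g2 290 160 80 80 7
```

```text
(no output)
```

View pics/g2.png

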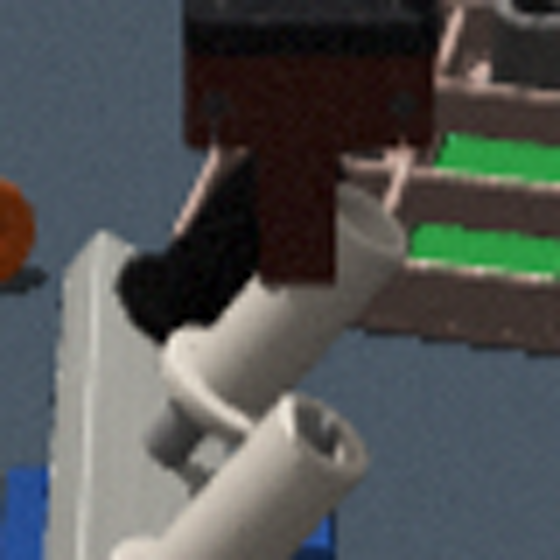

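Run:
```python
from h import *
s=ctrl.capture("side");o=ctrl.observe();T=np.array(o["tool_pos"]);R=np.array(o["tool_rot"])
print(T)
for dy in(-.0136,-.016,-.0295):
  print(dy,((proj(s,[T+R@[dx,dy,0] for dx in(-.01,.01)])-[290,160])*7).round())
p=[.5784,.1966,.051]
for sl in(.018,.0275):
  B=np.array([0,-.04,.105])+DROP+sl*A
  print(sl,((proj(s,w(p,[B,B+.08*A]))-[290,160])*7).round())
```

```text
[0.53781416 0.1557121  0.14510678]
-0.0136 [[324. 368.]
 [259. 368.]]
-0.016 [[324. 373.]
 [259. 373.]]
-0.0295 [[326. 398.]
 [260. 398.]]
0.018 [[194. 413.]
 [345. 236.]]
0.0275 [[212. 392.]
 [363. 214.]]
```

The finger tip shows at crop row 285, but the reported TCP should project to row 370–400. I'll check this mismatch against the start picture before moving on.

```bash
python3 look.py side g3 0 0 640 400 1
python3 - <<'E'
from h import *
s=ctrl.capture("side")
T=np.array([.1754,-.5994,.1866]);R=np.array([[.96,.281,0],[.281,-.96,0],[0,0,-1]])
a=cv2.imread("pics/side0.png")
b=cv2.imread("pics/g1.png")
cv2.imwrite("pics/m1.png",cv2.resize(a[0:110,390:500],None,fx=5,fy=5,interpolation=cv2.INTER_CUBIC))
print("start tips",((proj(s,[T+R@[dx,dy,0] for dy in(-.0575,-.044,.044,.0575) for dx in(-.01,.01)])-[390,0])*5).round().tolist())
T=np.array([.5531,.1568,.1237]);R=np.array([[.999,.051,0],[.051,-.999,0],[0,0,-1]])
print("g1 tip outer",((proj(s,[T+R@[dx,-.04,0] for dx in(-.01,.01)])-[260,100])*4).round().tolist())
E
```

```text
start tips [[276.0, 462.0], [251.0, 464.0], [267.0, 457.0], [242.0, 458.0], [211.0, 421.0], [186.0, 422.0], [202.0, 416.0], [178.0, 417.0]]
g1 tip outer [[277.0, 512.0], [239.0, 512.0]]
```

View pics/m1.png

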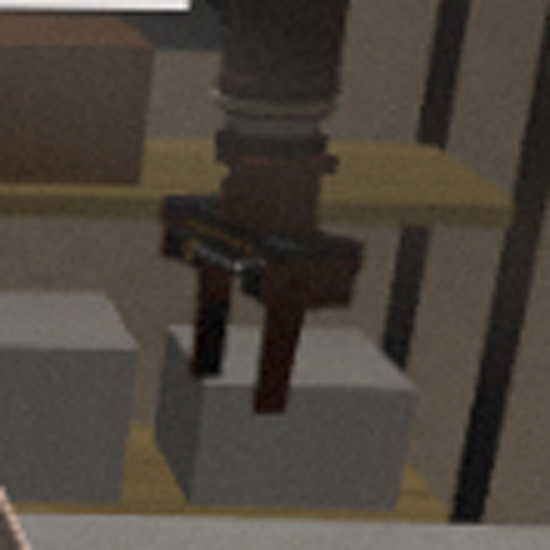

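The start picture agrees: the tips show about 10 px (≈40 mm) above the projected TCP. The 27 mm chord where the pads closed also implies a tip about 42–45 mm higher. So the real tips sit ≈42 mm above the reported z. I'll slide the sleeve back, reopen, go 45 mm lower and regrip.

>>> {"method": "drive_tool", "body": {"deltas": [{"dp": [0.37, 0, 0.53], "twist": 0, "gripper": 0}, {"dp": [0.35, 0, 0.5], "twist": 0, "gripper": 0}, {"dp": [0, 0, 0], "twist": 0, "gripper": 0}, {"dp": [0, 0, 0], "twist": 0, "gripper": 0.6}, {"dp": [0, 0, 0], "twist": 0, "gripper": 0.6}, {"dp": [0, 0, 0], "twist": 0, "gripper": 0.6}, {"dp": [0, 0, 0.75], "twist": 0, "gripper": 0.6}, {"dp": [0, 0, 0.75], "twist": 0, "gripper": 0.6}, {"dp": [0, 0, 0.7], "twist": 0, "gripper": 0.6}, {"dp": [0, 0, 0], "twist": 0, "gripper": 0.6}]}}

```text
t: 9.07
tool_pos: [0.5514, 0.1561, 0.0784]
tool_rot: [[0.999, 0.051, -0.003], [0.051, -0.999, -0.001], [-0.003, 0.001, -1.0]]
ft_force: [0.6, -0.5, 0.6]
width: 0.0527
gripper_force: 0.0
```

>>> {"method": "drive_tool", "body": {"deltas": [{"dp": [0, 0, 0], "twist": 0, "gripper": 0}, {"dp": [0, 0, 0], "twist": 0, "gripper": 0}, {"dp": [0, 0, 0], "twist": 0, "gripper": 0}, {"dp": [0, 0, 0], "twist": 0, "gripper": 0}]}}

```text
t: 9.57
tool_pos: [0.5528, 0.1564, 0.0806]
tool_rot: [[0.999, 0.051, 0.001], [0.051, -0.999, -0.0], [0.001, 0.0, -1.0]]
ft_force: [-0.9, 0.1, 2.2]
width: 0.0312
gripper_force: 30.0
```

>>> {"method": "drive_tool", "body": {"deltas": [{"dp": [-0.413, 0, -0.59], "twist": 0, "gripper": 0}, {"dp": [-0.413, 0, -0.59], "twist": 0, "gripper": 0}, {"dp": [-0.413, 0, -0.59], "twist": 0, "gripper": 0}, {"dp": [-0.413, 0, -0.59], "twist": 0, "gripper": 0}, {"dp": [-0.413, 0, -0.59], "twist": 0, "gripper": 0}, {"dp": [0, 0, 0], "twist": 0, "gripper": 0}]}}

```text
t: 10.32
tool_pos: [0.511, 0.1545, 0.1404]
tool_rot: [[0.999, 0.051, 0.001], [0.051, -0.999, -0.0], [0.001, 0.0, -1.0]]
ft_force: [1.6, -1.3, 2.1]
width: 0.0318
gripper_force: 30.0
```

```bash
python3 look.py side g4 280 140 100 100 6
```

```text
(no output)
```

View pics/g4.png

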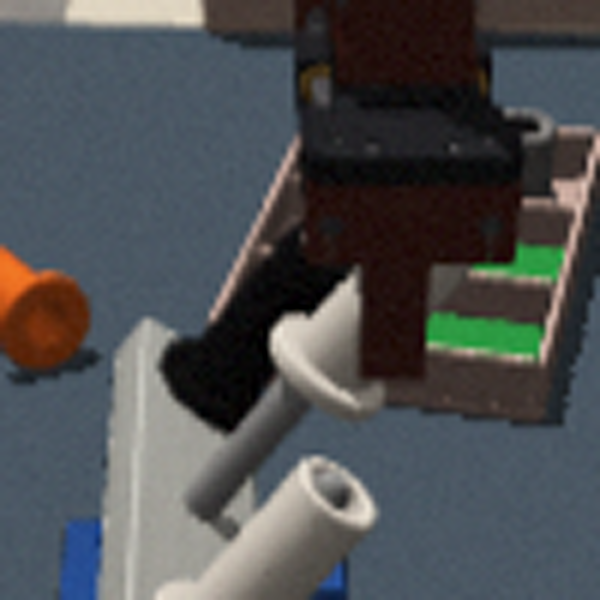

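The sleeve hangs near the peg's end, still leaning, with the peg going in at the flange (crop (290,400)). I'll pull the tool +x so the peg tip levers it upright in the grip.

>>> {"method": "drive_tool", "body": {"deltas": [{"dp": [0.26, 0, -0.04], "twist": 0, "gripper": 0}, {"dp": [0.26, 0, -0.04], "twist": 0, "gripper": 0}, {"dp": [0.26, 0, -0.04], "twist": 0, "gripper": 0}, {"dp": [0.26, 0, -0.04], "twist": 0, "gripper": 0}, {"dp": [0, 0, 0], "twist": 0, "gripper": 0}]}}

```text
t: 11.0
tool_pos: [0.5269, 0.154, 0.1394]
tool_rot: [[0.999, 0.052, -0.012], [0.052, -0.999, -0.004], [-0.012, 0.003, -1.0]]
ft_force: [-9.8, -2.4, -1.9]
width: 0.0302
gripper_force: 30.0
```

>>> {"method": "drive_tool", "body": {"deltas": [{"dp": [0.26, 0, -0.04], "twist": 0, "gripper": 0}, {"dp": [0.1, 0, 0], "twist": 0, "gripper": 0}, {"dp": [0, 0, 0], "twist": 0, "gripper": 0}]}}

```text
t: 11.38
tool_pos: [0.5325, 0.1543, 0.1395]
tool_rot: [[0.999, 0.052, -0.015], [0.052, -0.999, -0.004], [-0.015, 0.004, -1.0]]
ft_force: [-14.2, -2.4, -4.2]
width: 0.0303
gripper_force: 30.0
```

```bash
python3 look.py side g5 280 140 100 100 6
```

```text
(no output)
```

View pics/g5.png

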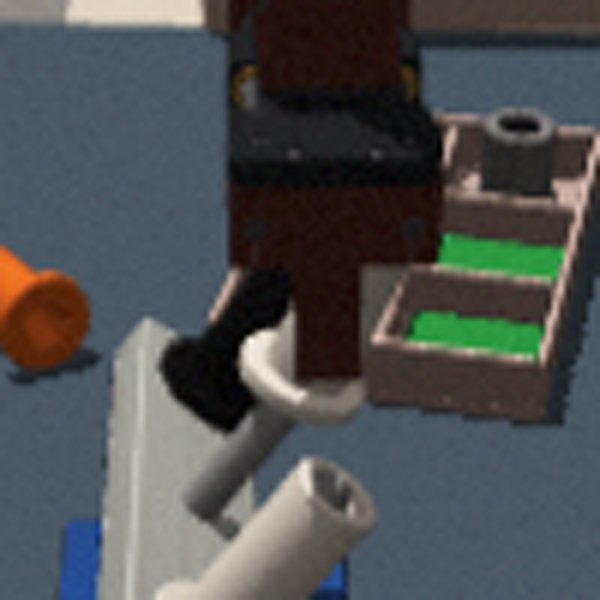

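The flange is now at about 18° in the image (crop (245,345) to (365,385)), so roughly half the lean is gone. I'll keep pulling.

>>> {"method": "drive_tool", "body": {"deltas": [{"dp": [0.22, 0, -0.05], "twist": 0, "gripper": 0}, {"dp": [0.22, 0, -0.05], "twist": 0, "gripper": 0}, {"dp": [0.22, 0, 0], "twist": 0, "gripper": 0}, {"dp": [0, 0, 0], "twist": 0, "gripper": 0}]}}

```text
t: 11.92
tool_pos: [0.5434, 0.1549, 0.1396]
tool_rot: [[0.998, 0.053, -0.02], [0.053, -0.999, -0.005], [-0.02, 0.004, -1.0]]
ft_force: [-17.1, -2.4, -11.8]
width: 0.0308
gripper_force: 29.9
```

```bash
cat > lean.py <<'E'
# fit sleeve lean from the white blob below/around the finger in the side view: score silhouette model vs. white mask
from h import *
import sys
def mask(im):
    h=cv2.cvtColor(im,cv2.COLOR_RGB2HSV);return ((h[...,1]<60)&(h[...,2]>120)).astype(np.uint8)
if __name__=="__main__":
    s=ctrl.capture("side");o=ctrl.observe();m=mask(s["pixels"])
    T=np.array(o["tool_pos"]);R=np.array(o["tool_rot"]);H=.042
    G=T+np.array([0,0,H+.019])
    def sil(th,d,dx):
        ax=R@[np.sin(th),0,0]*-1+np.array([0,0,np.cos(th)]);u=np.cross(R[:,1],ax);v=R[:,1]
        B=G+R[:,0]*dx-d*ax;out=np.zeros(m.shape,np.uint8);t=np.linspace(0,2*np.pi,24)
        for (z0,z1,r) in((0,.008,.024),(.008,.08,.016)):
            P=[B+z*ax+r*(np.cos(k)*u+np.sin(k)*v) for z in(z0,z1) for k in t]
            cv2.fillConvexPoly(out,cv2.convexHull((proj(s,P)*16).round().astype(np.int32)),1,shift=4)
        return out
    q=proj(s,[T+[0,0,H]])[0].astype(int)
    # finger + body occlusion: dark pixels inside the box ignored
    box=np.zeros(m.shape,bool);box[q[1]-45:q[1]+45,q[0]-35:q[0]+35]=1
    dark=(s["pixels"].max(2)<75)
    # ignore lower-near sleeve: below 22px under tip
    box[q[1]+int(sys.argv[1]) if len(sys.argv)>1 else q[1]+45:]=0
    best=[]
    for d in np.arange(.03,.061,.003):
        for dx in(-.006,-.003,0,.003,.006):
            for th in np.radians(np.arange(-16,41,3)):
                b=sil(th,d,dx);best.append(((box&~dark&(b!=m)).sum(),round(np.degrees(th)),round(d,3),dx))
    best.sort();print(best[:8],"white px",(m*box).sum())
    cv2.imwrite("pics/lm.png",s["pixels"][:,:,::-1])
E
python3 lean.py 14
```

```text
[(np.int64(281), 38, np.float64(0.06), 0.006), (np.int64(284), 38, np.float64(0.057), 0.006), (np.int64(286), 35, np.float64(0.06), 0.006), (np.int64(290), 32, np.float64(0.06), 0.006), (np.int64(293), 38, np.float64(0.06), 0.003), (np.int64(294), 32, np.float64(0.057), 0.006), (np.int64(295), 35, np.float64(0.057), 0.006), (np.int64(296), 29, np.float64(0.06), 0.006)] white px 344
```

>>> {"method": "drive_tool", "body": {"deltas": [{"dp": [-0.3, 0, 0], "twist": 0, "gripper": 0}, {"dp": [-0.3, 0, -0.4], "twist": 0, "gripper": 0}, {"dp": [-0.45, 0, -0.65], "twist": 0, "gripper": 0}, {"dp": [-0.45, 0, -0.65], "twist": 0, "gripper": 0}, {"dp": [-0.5, 0, -0.8], "twist": 0, "gripper": 0}, {"dp": [-0.6, 0, -0.8], "twist": 0, "gripper": 0}, {"dp": [-1, 0, 0], "twist": 0, "gripper": 0}, {"dp": [-1, 0, 0], "twist": 0, "gripper": 0}, {"dp": [0, 0, 0], "twist": 0, "gripper": 0}]}}

```text
t: 13.1
tool_pos: [0.4595, 0.1517, 0.2122]
tool_rot: [[0.999, 0.052, 0.001], [0.052, -0.999, -0.001], [0.001, 0.001, -1.0]]
ft_force: [0.7, -0.2, -1.1]
width: 0.0307
gripper_force: 30.0
```

```bash
python3 lean.py 40; python3 look.py side g6 260 80 160 120 5
```

```text
[(np.int64(450), 14, np.float64(0.033), 0), (np.int64(452), 17, np.float64(0.033), 0.003), (np.int64(453), 17, np.float64(0.033), 0), (np.int64(453), 20, np.float64(0.033), 0.003), (np.int64(454), 20, np.float64(0.03), 0.003), (np.int64(455), 11, np.float64(0.033), 0), (np.int64(455), 14, np.float64(0.033), 0.003), (np.int64(455), 17, np.float64(0.03), 0.003)] white px 447
```

View pics/g6.png

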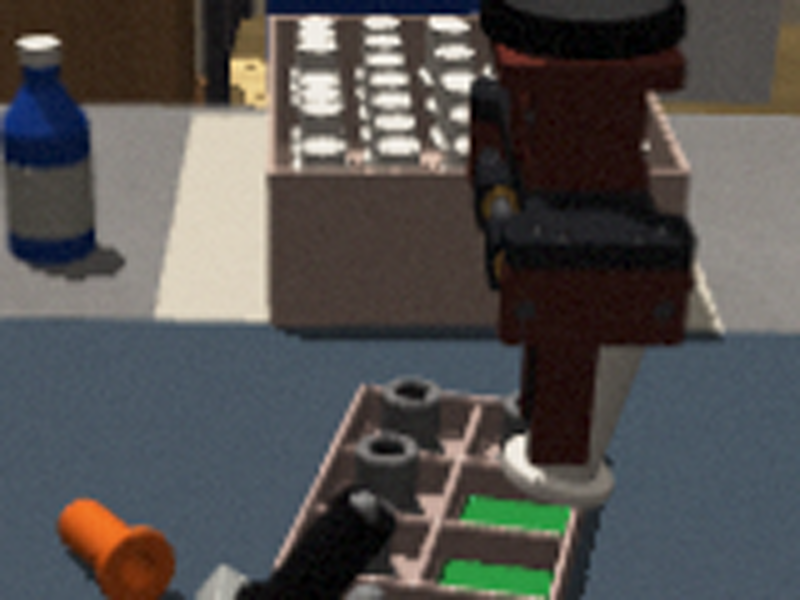

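The sleeve is free. The flange (505,455)–(610,490) and the tube edge show a lean of about 16°, gripped about 33 mm up. That will right itself when the flange is pressed on the pad. I'll carry it to the second pad, aligned with the crate.

>>> {"method": "drive_tool", "body": {"deltas": [{"dp": [0, 0, 0], "twist": 0.0195, "gripper": 0}, {"dp": [0, 0, 0], "twist": 0.0195, "gripper": 0}, {"dp": [0.158, 0.978, 0], "twist": 0, "gripper": 0}, {"dp": [0.158, 0.978, 0], "twist": 0, "gripper": 0}, {"dp": [0.158, 0.978, 0], "twist": 0, "gripper": 0}, {"dp": [0.158, 0.978, 0], "twist": 0, "gripper": 0}, {"dp": [0.158, 0.978, 0], "twist": 0, "gripper": 0}, {"dp": [0.158, 0.978, 0], "twist": 0, "gripper": 0}, {"dp": [0.158, 0.978, 0], "twist": 0, "gripper": 0}, {"dp": [0.158, 0.978, 0], "twist": 0, "gripper": 0}, {"dp": [0.158, 0.978, 0], "twist": 0, "gripper": 0}, {"dp": [0.158, 0.978, 0], "twist": 0, "gripper": 0}]}}

```text
t: 14.7
tool_pos: [0.4544, -0.0471, 0.2113]
tool_rot: [[0.981, -0.193, 0.0], [-0.193, -0.981, 0.0], [0.0, -0.0, -1.0]]
ft_force: [0.3, 0.7, -0.7]
width: 0.0305
gripper_force: 30.0
```

>>> {"method": "drive_tool", "body": {"deltas": [{"dp": [0.158, 0.978, 0], "twist": 0, "gripper": 0}, {"dp": [0.158, 0.978, 0], "twist": 0, "gripper": 0}, {"dp": [0.158, 0.978, 0], "twist": 0, "gripper": 0}, {"dp": [0.158, 0.978, 0], "twist": 0, "gripper": 0}, {"dp": [0.158, 0.978, 0], "twist": 0, "gripper": 0}, {"dp": [0.158, 0.978, 0], "twist": 0, "gripper": 0}, {"dp": [0.158, 0.978, 0], "twist": 0, "gripper": 0}, {"dp": [0, 0, 1], "twist": 0, "gripper": 0}, {"dp": [0, 0, 1], "twist": 0, "gripper": 0}, {"dp": [0, 0, 1], "twist": 0, "gripper": 0}, {"dp": [0, 0, 1], "twist": 0, "gripper": 0}, {"dp": [0, 0, 0], "twist": 0, "gripper": 0}]}}

```text
t: 16.2
tool_pos: [0.4486, -0.1848, 0.13]
tool_rot: [[0.981, -0.193, -0.003], [-0.193, -0.981, 0.001], [-0.003, -0.001, -1.0]]
ft_force: [-0.4, 0.3, -1.2]
width: 0.0303
gripper_force: 30.0
```

```bash
python3 lean.py 40
```

```text
[(np.int64(651), 14, np.float64(0.033), 0.006), (np.int64(653), 17, np.float64(0.033), 0.006), (np.int64(655), 20, np.float64(0.033), 0.006), (np.int64(656), 11, np.float64(0.033), 0.006), (np.int64(656), 23, np.float64(0.033), 0.006), (np.int64(657), 14, np.float64(0.03), 0.006), (np.int64(657), 14, np.float64(0.036), 0.006), (np.int64(658), 17, np.float64(0.03), 0.006)] white px 656
```

>>> {"method": "drive_tool", "body": {"deltas": [{"dp": [0, 0, 1], "twist": 0, "gripper": 0}, {"dp": [0, 0, 1], "twist": 0, "gripper": 0}, {"dp": [0, 0, 1], "twist": 0, "gripper": 0}, {"dp": [0, 0, 1], "twist": 0, "gripper": 0}, {"dp": [0, 0, 1], "twist": 0, "gripper": 0}, {"dp": [0, 0, 1], "twist": 0, "gripper": 0}, {"dp": [0, 0, 0], "twist": 0, "gripper": 0}]}}

```text
t: 17.12
tool_pos: [0.4491, -0.1849, 0.011]
tool_rot: [[0.981, -0.193, -0.001], [-0.193, -0.981, 0.0], [-0.001, -0.0, -1.0]]
ft_force: [0.5, -0.5, -1.8]
width: 0.0306
gripper_force: 30.0
```

>>> {"method": "drive_tool", "body": {"deltas": [{"dp": [0, 0, 0.3], "twist": 0, "gripper": 0}, {"dp": [0, 0, 0.3], "twist": 0, "gripper": 0}, {"dp": [0, 0, 0.25], "twist": 0, "gripper": 0}, {"dp": [0, 0, 0.2], "twist": 0, "gripper": 0}, {"dp": [0, 0, 0], "twist": 0, "gripper": 0}]}}

```text
t: 17.75
tool_pos: [0.454, -0.1862, -0.0072]
tool_rot: [[0.981, -0.193, 0.009], [-0.193, -0.981, -0.003], [0.009, 0.001, -1.0]]
ft_force: [3.6, -1.4, 16.6]
width: 0.0304
gripper_force: 30.0
```

>>> {"method": "drive_tool", "body": {"deltas": [{"dp": [0, 0, 0.25], "twist": 0, "gripper": 0}, {"dp": [0, 0, 0.25], "twist": 0, "gripper": 0}, {"dp": [0, 0, 0], "twist": 0, "gripper": 0}]}}

```text
t: 18.12
tool_pos: [0.4582, -0.1869, -0.0156]
tool_rot: [[0.981, -0.192, 0.016], [-0.192, -0.981, -0.005], [0.016, 0.001, -1.0]]
ft_force: [9.0, -2.3, 21.6]
width: 0.0305
gripper_force: 30.0
```

>>> {"method": "drive_tool", "body": {"deltas": [{"dp": [0, 0, 0.2], "twist": 0, "gripper": 0}, {"dp": [0, 0, 0], "twist": 0, "gripper": 0}]}}

```text
t: 18.38
tool_pos: [0.4591, -0.1871, -0.0189]
tool_rot: [[0.981, -0.192, 0.018], [-0.192, -0.981, -0.005], [0.018, 0.001, -1.0]]
ft_force: [9.6, -1.8, 27.8]
width: 0.0303
gripper_force: 35.0
```

```bash
python3 lean.py 40
```

```text
[(np.int64(259), 29, np.float64(0.051), 0.006), (np.int64(259), 35, np.float64(0.057), 0.006), (np.int64(260), 29, np.float64(0.048), 0.006), (np.int64(260), 32, np.float64(0.045), 0.006), (np.int64(260), 32, np.float64(0.051), 0.006), (np.int64(260), 32, np.float64(0.054), 0.006), (np.int64(261), 26, np.float64(0.048), 0.006), (np.int64(261), 32, np.float64(0.048), 0.006)] white px 252
```

```bash
cat > asc.py <<'E'
from h import *
import sys
s=ctrl.capture("side");im=s["pixels"];T=np.array(ctrl.observe()["tool_pos"])
q=proj(s,[T+[0,0,.042]])[0].astype(int);print("tip px",q)
h=cv2.cvtColor(im,cv2.COLOR_RGB2HSV)
for r in range(q[1]-int(sys.argv[1]),q[1]+int(sys.argv[2])):
    print(r,"".join("G" if (45<a<80 and b>90) else "." if c<75 else "W" if (b<45 and c>130) else "w" if b<40 else "b" if 95<a<125 else "p" for a,b,c in h[r,q[0]-26:q[0]+26].astype(int)))
E
python3 asc.py 30 22
```

```text
tip px [359 180]
150 bbbbbbbbbbbbbbbbbbb........................bbbbbbbbb
151 bbbbbbbbbbbbbbbbbbb......................G.bbbbbbbbb
152 bbbbbbbbbbbbbbbbbbb........................bbbbbbbbb
153 bbbbbbbbbbbbbbbbb.........................bbbbbbbbbb
154 bbbbbbbbbbbbbbb...........................bbbbbbbbbb
155 bbbbbbwwwwwbbb............................bbbbbbbbbb
156 bwbbbwww..wwww...........................bbbbbbbbbbb
157 wppwww.......w..........................bbbbbbbbbbbb
158 pppwww......w...........................bbbbbbbbbbbb
159 ....wwww....w...........................bbbbbbbbbbbb
160 .....wwwwww.w..........G................bbbbbbbbbbbb
161 ........................................pWWWWwwwbbbb
162 ................................G.......pppppwpwbbbb
163 ..............................................pwbbbb
164 p............................................pp.bbbb
165 ppp..........................................pp.bbbb
166 ppWw.........................................Wpwbbbb
167 www..wwww....................................ppbbbbb
168 w......www...................................p.bbbbb

[... 1180 characters left out ...]
....p...........
190 ...........ppp.........................pp...........
191 .....pppppppp..........................p............
192 .....pppppppp...GGGGGGGG..............pp............
193 ......ppppppp.pGGGGGGGGGGGGGGGG.......pp............
194 ......pppppp...GGGGGGGGGGGGGGGGGGGGGG.p.............
195 pWpppppppppp...GGGGGGGGGGGGGGGGGGGGGGGp.............
196 pppppppppWpppppGGGGGGGGGGGGGGGGGGGGGG.p.............
197 Www..ppppppppppppWpppGGGGGGGGGGGGGGGGwp.............
198 Wwww..........pppppppppppWWpppGGGGGGGpp.............
199 www...................pppppppppppWppppp.............
200 w.............................pppppppp..............
201 .....................................p..............
```

In the pixel map the tube's right edge is vertical (column 35 over rows 174–180) and the flange meets the pad, so the sleeve is upright. I'll ease the side load, then release.

>>> {"method": "drive_tool", "body": {"deltas": [{"dp": [0.2, 0, 0], "twist": 0, "gripper": 0}, {"dp": [0.2, 0, 0], "twist": 0, "gripper": 0}, {"dp": [0, 0, 0], "twist": 0, "gripper": 0}]}}

```text
t: 18.85
tool_pos: [0.4589, -0.1871, -0.0191]
tool_rot: [[0.981, -0.193, 0.003], [-0.193, -0.981, -0.003], [0.004, 0.002, -1.0]]
ft_force: [-14.1, 5.4, 57.6]
width: 0.0307
gripper_force: 44.3
```

>>> {"method": "drive_tool", "body": {"deltas": [{"dp": [-0.12, 0, -0.15], "twist": 0, "gripper": 0}, {"dp": [0, 0, 0], "twist": 0, "gripper": 0}]}}

```text
t: 19.1
tool_pos: [0.456, -0.1864, -0.019]
tool_rot: [[0.981, -0.193, 0.003], [-0.193, -0.981, -0.001], [0.003, 0.001, -1.0]]
ft_force: [-4.5, 1.5, 22.3]
width: 0.0306
gripper_force: 41.9
```

>>> {"method": "drive_tool", "body": {"deltas": [{"dp": [0, 0, -0.1], "twist": 0, "gripper": 0}, {"dp": [0, 0, 0], "twist": 0, "gripper": 0}, {"dp": [0, 0, 0], "twist": 0, "gripper": 0.42}, {"dp": [0, 0, 0], "twist": 0, "gripper": 0.42}]}}

```text
t: 19.6
tool_pos: [0.4547, -0.1859, -0.0189]
tool_rot: [[0.981, -0.193, 0.0], [-0.193, -0.981, 0.0], [0.0, -0.0, -1.0]]
ft_force: [-0.4, -0.2, 3.1]
width: 0.0365
gripper_force: 1.8
```

```bash
python3 asc.py 15 12
```

```text
tip px [360 180]
165 pp..........................................pp.bbbbb
166 pWw.........................................Wpbbbbbb
167 www.wwww....................................ppbbbbbb
168 ......www...................................p.bbbbbb
169 .......www..............................p.ppp.bbbbbb
170 .......wwwpp..........................ppppppp.bbbbbb
171 wwwwwwww..ppppppppWppp................pppppp....bbbb
172 .wwwww.......pppppppppp...............wppppp.....bbb
173 ................ppp............pw...w..ppppp....bbbb
174 ................ppp............wwwwww.pppppp....bbbb
175 ...............ppp.............wwwww....ppp.....bbbb
176 ...............ppp.............wwwww......p.....bbbb
177 ..............pppp.............wwwww......p.....bbbb
178 ..........ppppppp..............wwwww.....pp.....bbbb
179 w........pppppppp.pGGGG........wwwww.....p..........
180 w.........pppppp..pGGGG........wwwww.....p..........
181 ..........pppppp...GGGG........wwwwwwGGG.p..........
182 .....p....pppppp.pGGGGG........wwwwwwwGGp...........
183 .....ppppppppWppppGGGGG........wwwwwwwpGp...........
184 ......pppppppWppppppppp........wwwwwwwp.p........bbb
185 ............pppppppppp..p.p....wwwwwwwp.p.........bb
186 ...........ppp..................pppppp.p...........b
187 ...........ppp.......................p.p..........bb
188 ..........pppp........................pp..........bb
189 ..........ppp.........................pp...........b
190 ..........ppp.........................p.............
191 ....pppppppp..........................p.............
```

>>> {"method": "drive_tool", "body": {"deltas": [{"dp": [0, 0, -0.15], "twist": 0, "gripper": 0.43}, {"dp": [0, 0, -0.4], "twist": 0, "gripper": 0.45}, {"dp": [0, 0, -0.8], "twist": 0, "gripper": 0.5}, {"dp": [0, 0, -1], "twist": 0, "gripper": 0.55}, {"dp": [0, 0, -1], "twist": 0, "gripper": 0.6}, {"dp": [0, 0, -1], "twist": 0, "gripper": 0.6}, {"dp": [0, 0, -1], "twist": 0, "gripper": 0.6}, {"dp": [0, 0, -1], "twist": 0, "gripper": 0.6}, {"dp": [0, 0, -1], "twist": 0, "gripper": 0.6}, {"dp": [0, 0, -1], "twist": 0, "gripper": 0.6}]}}

```text
t: 20.9
tool_pos: [0.4545, -0.1858, 0.15]
tool_rot: [[0.981, -0.193, 0.001], [-0.193, -0.981, -0.0], [0.001, 0.0, -1.0]]
ft_force: [0.4, 0.2, 0.0]
width: 0.0528
gripper_force: 0.0
```

Run:
```python
from h import *
s=ctrl.capture("side");im=s["pixels"]
h=cv2.cvtColor(im,cv2.COLOR_RGB2HSV)
for r in range(142,192):
    print(r,"".join("G" if (45<a<80 and b>90) else "." if c<75 else "W" if (b<45 and c>130) else "w" if b<40 else "b" if 95<a<125 else "p" for a,b,c in h[r,335:390].astype(int)))
for c in[(.453,-.186),(.46,-.186)]:
  print((proj(s,[[*c,.008],[*c,.088]])-[335,0]).round(1).tolist())
```

```text
142 .......................................................
143 .......................................................
144 ..............................ppp..ppppppppppppp.pppppp
145 .......................................................
146 .......................................................
147 .......................................................
148 bbbbbbbbbbbbbbbbbbbbbbbbbbbbbbbbbbbbbbbbb.bbbbbb.bbbb..
149 bbbbbbbbbbbbbbbbbbbbbbbbbbbbbbbbbbbbbbbbbbbbbbbbbbbbbbb
150 bbbbbbbbbbbbbbbbbbbbbbbbbbbbbbbbbbbbbbbbbbbbbbbbbbbbbbb
151 bbbbbbbbbbbbbbbbbbbbbbbbbbbbbbbbbbbbbbbbbbbbbbbbbbbbbbb
152 bbbbbbbbbbbbbbbbbbbbbbbbbbbbbbbbbbbbbbbbbbbbbbbbbbbbbbb
153 bbbbbbbbbbbbbbbbbbbbbbbbbbbbbbbbbbbbbbbbbbbbbbbbbbbbbbb
154 bbbbbbbbbbbbbbbbbbbbbbbbbbbbbbbbbbbbbbbbbbbbbbbbbbbbbbb
155 bbbbbwwwwbbbbbbbbbbbbbbbbbbbbbbbbbbbbbbbbbbbbbbbbbbbbbb
156 bbwwww..wwwwbbbbbbbbbbbbbbbbbbbbbbbbbbbbbbbbbbbbbbbbbbb
157 Wwww.......wwbbbbbbbbbbbbbbbbbbbbbbbbbbbbbbbbbbbbbbbbbb
158 pwww......wwwwwwwwwbbbbbbbbwwwwwwwwbbbbbbbbbbbbbbbbbbbb
159 ..wwww....wwwpwpwwwpWWWWwwwwwwwww.wwwbbbbbbbbbbbbbbbbbb
160 ...wwwwww.w.....
[... 1261 characters left out ...]
GGGGGGWWwwwwwwwwwwWGGG.p.....bbbbbbbbb
182 ....p....wppppp.pGGGGGpWWwwwwwwwwwwWWGGpp....bbbbbbbbbb
183 ....pppppppppppppGGGGGWWWwwwwwwwwwwwWGGpp.........bbbbb
184 .....pppppppWppppppppGWWWWwwwwwwwwwwwppp...............
185 ...........ppppppppppppWWppppppwpwwwwppp...............
186 ..........ppp........ppppppppppppppppppp...............
187 ..........ppp.................pppppppppp....b..........
188 .........ppp.........................pp................
189 .........ppp..........................p................
190 .........ppp.........................pp................
191 ...pppppppp..........................p.................
[[26.3, 184.8], [27.8, 161.4]]
[[24.0, 184.8], [25.4, 161.3]]
```

The first sleeve stands upright on its pad, with tube columns 25–35 vertical and the flange about 5 mm from the pad centre. Now the second white sleeve.

>>> {"method": "drive_tool", "body": {"deltas": [{"dp": [0, 0, -1], "twist": -0.0195, "gripper": 0.6}, {"dp": [0, 0, -1], "twist": -0.0195, "gripper": 0.6}, {"dp": [0.276, -0.991, 0], "twist": 0, "gripper": 0.6}, {"dp": [0.276, -0.991, 0], "twist": 0, "gripper": 0.6}, {"dp": [0.276, -0.991, 0], "twist": 0, "gripper": 0.6}, {"dp": [0.276, -0.991, 0], "twist": 0, "gripper": 0.6}, {"dp": [0.276, -0.991, 0], "twist": 0, "gripper": 0.6}, {"dp": [0.276, -0.991, 0], "twist": 0, "gripper": 0.6}, {"dp": [0.276, -0.991, 0], "twist": 0, "gripper": 0.6}, {"dp": [0.276, -0.991, 0], "twist": 0, "gripper": 0.6}, {"dp": [0.276, -0.991, 0], "twist": 0, "gripper": 0.6}, {"dp": [0.276, -0.991, 0], "twist": 0, "gripper": 0.6}]}}

```text
t: 22.45
tool_pos: [0.4995, 0.0154, 0.1886]
tool_rot: [[0.999, 0.051, 0.0], [0.051, -0.999, -0.0], [0.0, 0.0, -1.0]]
ft_force: [0.5, -0.2, -0.5]
width: 0.0525
gripper_force: 0.0
```

>>> {"method": "drive_tool", "body": {"deltas": [{"dp": [0.276, -0.991, 0], "twist": 0, "gripper": 0.6}, {"dp": [0.276, -0.991, 0], "twist": 0, "gripper": 0.6}, {"dp": [0.276, -0.991, 0], "twist": 0, "gripper": 0.6}, {"dp": [0.276, -0.991, 0], "twist": 0, "gripper": 0.6}, {"dp": [0.276, -0.991, 0], "twist": 0, "gripper": 0.6}, {"dp": [0.276, -0.991, 0], "twist": 0, "gripper": 0.6}, {"dp": [0.276, -0.991, 0], "twist": 0, "gripper": 0.6}, {"dp": [0.276, -0.991, 0], "twist": 0, "gripper": 0.6}, {"dp": [0.276, -0.991, 0], "twist": 0, "gripper": 0.6}, {"dp": [0.276, -0.991, 0], "twist": 0, "gripper": 0.6}, {"dp": [0.276, -0.991, 0], "twist": 0, "gripper": 0.6}, {"dp": [0, 0, 0], "twist": 0, "gripper": 0.6}]}}

```text
t: 23.95
tool_pos: [0.5488, 0.2378, 0.188]
tool_rot: [[0.999, 0.054, -0.0], [0.054, -0.999, 0.001], [-0.0, -0.001, -1.0]]
ft_force: [0.0, 0.1, 0.3]
width: 0.053
gripper_force: 0.0
```

Run:
```python
from h import *
s=ctrl.capture("top");im=s["pixels"]
print("pad2",proj(s,[[.452,-.186,.008],[.452,-.186,.088],[.444,-.188,.088]]).round(1).tolist())
h=cv2.cvtColor(im,cv2.COLOR_RGB2HSV)
for r in range(228,282):
    print(r,"".join("G" if (45<a<80 and b>90) else "." if c<75 else "W" if (b<45 and c>150) else "w" if b<40 else "b" if 95<a<125 else "p" for a,b,c in h[r,380:430].astype(int)))
```

```text
pad2 [[405.4, 254.5], [413.4, 255.4], [414.4, 259.1]]
228 WWWWWWWWWWWWwwWWWWWwwwwwwwwwwwwWWWWWWWWWWWWWwwwwWW
229 WWWWWWWWWWWWwwWWWWWWwwwwwwwwwwwwwWWWWWWWWWWwwwwwWW
230 WWWWWWWWWWWwwwWWWWWWwwwwwwwwwwwwwwwwWWWWWWWwwwwWWW
231 WWWWWWWWWWWwwwWWWWWWwwwwwwwwwwwwwwwwWWWWWWWwwwwWWW
232 WWWWWWWWWWWwwWWWWWWWWwwwwwwwwwwwwwWWWWWWWWWwwwwWWW
233 WWWWWWWWWWWwwWWWWWWWWWwwwwwwwwwwWWWWWWWWWWwwwwwWWW
234 WwWWWWWWWWWWWWWWWWWWWWWwwwwwwwwwWWWWWWWWWWwwwwwWWW
235 wwwwwwwWWWWWWWWWWWWWWWWWwwwwwwwWWWWWWWWWWWwwwwwWWW
236 GGppwwwwwwwwWWWWWWWWWWWWWWWWWWWWWWWWWWWWWWwwwwWWWW
237 GGGGGGGppwwwwWWWwwWWWWWWWWWWWWWWWWWWWWWWWWwwwwWWWW
238 GGGGGGGGGwwwWWWWwwwwwwwWWWWWWWWWWWWWWWWWWWwwwwWWWW
239 GGGGGGGGGpwwWWWppppwwwwwwwWWWWWWWWWWWWWWWWwwwwWWWW
240 GGGGGGGGGpwwWWpGGGGGGppwwwwwwwwWwWWWWWWWWWWWwWWWWW
241 GGGGGGGGGwwwWWpGGGGGGGGGGGppwwwwwwwwWwWWWWWWWWWWWW
242 GGGGGGGGGwwwWWpGGGGGGGGGGGGGGGGppwwwwwwwwWwWWWWWWW
243 GGGGGGGGpwwWWWpGGGGGGGGGGGGGGGGGGGGGppwwwwwwwWWWWW
244 GGGGGGGGpwwWWWGGGGGGGGGGGGGGGGGGGGGGGGGGGwwwwWWWwp
245 GGGGGGGGpwwWWpGGGGGGGGGGGGGGGGGGGGGGGGGGGwwwwWWWww
246 GGGGGGGGwwwWWpGGGGGGGGGGGGGGGGGGGGGGGGGGGwwwwWWwww
2
[... 1223 characters left out ...]
WWWWWWWWwwwwwwWWWWppGGGGGGGwwwwWWWWWwwww
270 bwwbbbwbwbbbwwwWWWWWWwwwwWWWWWWwwpGGpwwwwWWWWWwwww
271 bbbbbbbbbbbbwbbbwwwwWWwwwWWWWWWWWWWwwwwwWWWWWWWwww
272 WWWWWWbbbbbbwwbwbwwwbwwwwWWWWWWWWWWWwwwwWWWWWWWWww
273 WWWWWWWWWWbbbwbbbwbbbbbbwwwwwWWWWWWWWWWwWWWWWWWWWW
274 WWWWWWWWWbbWWWWWbwbwwbbbbbbbbwbwwwWWWWWWWWWWWWWWWW
275 WWWWWWWWWWWWWWWWWWWWbbbbwwwwbwwbbbwwwwwWWWWWWWWWWW
276 WWWWWWWWWWWWWWWWWWWWWWWbbbbbbbbwwbwbbbwbwwwWWWWWWW
277 bWbWWWWWWWWWWWWWWWWWWWWWWWWWWWbwwwbwwbbbbwbbbwwwWW
278 WWbWWWWWWWWWWWWWbWWWWWWWWWWWWWWWWbbbbbbbbwbwwwbbbw
279 bWWbWWWWWWWWWWWWWWWWWWWWWWWWWWWWWWbbWWWWbbbbbwbwbb
280 WWbWWWWWWWWWWWWWbWWbWbWWbWWWWWWWWWWWWWbWWWWWbbbbwb
281 bWWWWWWWWWWWbWWWWWWWWWWWWWWWbWWWWWWWWbWWbWWWWWbWbb
```

>>> {"method": "drive_tool", "body": {"deltas": [{"dp": [0, 0.1, 0.9], "twist": 0, "gripper": 0.6}, {"dp": [0, 0, 0.9], "twist": 0, "gripper": 0.6}, {"dp": [0, 0, 0.9], "twist": 0, "gripper": 0.6}, {"dp": [0, 0, 0.9], "twist": 0, "gripper": 0.6}, {"dp": [0, 0, 0.9], "twist": 0, "gripper": 0.6}, {"dp": [0, 0, 0.9], "twist": 0, "gripper": 0.6}, {"dp": [0, 0, 0], "twist": 0, "gripper": 0.6}]}}

```text
t: 24.88
tool_pos: [0.5482, 0.2332, 0.0784]
tool_rot: [[0.999, 0.051, -0.003], [0.051, -0.999, -0.001], [-0.003, 0.001, -1.0]]
ft_force: [-0.6, 0.7, -0.8]
width: 0.0525
gripper_force: 0.0
```

>>> {"method": "drive_tool", "body": {"deltas": [{"dp": [0, 0, 0], "twist": 0, "gripper": 0}, {"dp": [0, 0, 0], "twist": 0, "gripper": 0}, {"dp": [0, 0, 0], "twist": 0, "gripper": 0}, {"dp": [0, 0, 0], "twist": 0, "gripper": 0}]}}

```text
t: 25.38
tool_pos: [0.5497, 0.2341, 0.0809]
tool_rot: [[0.999, 0.051, 0.001], [0.051, -0.999, 0.001], [0.001, -0.001, -1.0]]
ft_force: [-1.3, 1.0, 3.4]
width: 0.0306
gripper_force: 30.0
```

Gripped. I'll slide out 72 mm, then lever with a bit more travel than last time.

>>> {"method": "drive_tool", "body": {"deltas": [{"dp": [-0.413, 0, -0.59], "twist": 0, "gripper": 0}, {"dp": [-0.413, 0, -0.59], "twist": 0, "gripper": 0}, {"dp": [-0.413, 0, -0.59], "twist": 0, "gripper": 0}, {"dp": [-0.413, 0, -0.59], "twist": 0, "gripper": 0}, {"dp": [-0.413, 0, -0.59], "twist": 0, "gripper": 0}, {"dp": [0, 0, 0], "twist": 0, "gripper": 0}]}}

```text
t: 26.12
tool_pos: [0.5077, 0.2319, 0.1406]
tool_rot: [[0.999, 0.052, 0.002], [0.052, -0.999, 0.0], [0.002, -0.0, -1.0]]
ft_force: [1.2, 2.7, 2.9]
width: 0.0306
gripper_force: 30.0
```

>>> {"method": "drive_tool", "body": {"deltas": [{"dp": [0.26, 0, -0.04], "twist": 0, "gripper": 0}, {"dp": [0.26, 0, -0.04], "twist": 0, "gripper": 0}, {"dp": [0.26, 0, -0.04], "twist": 0, "gripper": 0}, {"dp": [0.26, 0, -0.04], "twist": 0, "gripper": 0}, {"dp": [0.26, 0, -0.04], "twist": 0, "gripper": 0}, {"dp": [0.22, 0, -0.04], "twist": 0, "gripper": 0}, {"dp": [0.22, 0, -0.05], "twist": 0, "gripper": 0}, {"dp": [0.22, 0, -0.05], "twist": 0, "gripper": 0}, {"dp": [0, 0, 0], "twist": 0, "gripper": 0}]}}

```text
t: 27.25
tool_pos: [0.5379, 0.2334, 0.1403]
tool_rot: [[0.998, 0.054, -0.019], [0.054, -0.999, -0.004], [-0.02, 0.003, -1.0]]
ft_force: [-17.7, 2.7, -12.7]
width: 0.0307
gripper_force: 30.0
```

>>> {"method": "drive_tool", "body": {"deltas": [{"dp": [0.2, 0, 0], "twist": 0, "gripper": 0}, {"dp": [0.15, 0, 0], "twist": 0, "gripper": 0}, {"dp": [0, 0, 0], "twist": 0, "gripper": 0}]}}

```text
t: 27.62
tool_pos: [0.5439, 0.2338, 0.1399]
tool_rot: [[0.998, 0.055, -0.021], [0.055, -0.998, -0.005], [-0.021, 0.003, -1.0]]
ft_force: [-19.8, 2.8, -13.0]
width: 0.0302
gripper_force: 29.9
```

```bash
python3 asc.py 32 22
```

```text
tip px [327 215]
183 bbbbbbb.......................................pppppG
184 bbbbbbb.......................................Wppppp
185 bbbbbbb.......................................pppppp
186 bbbbbbb.............................................
187 bbbbbbb..........w..................................
188 bbbbbbb.............................................
189 bbbbbbb.............................................
190 bbbbbbb.............................................
191 bbbbbbb.............................................
192 bbbbbbb.........................................GGGG
193 bbwWWww........................................GGGGG
194 bwWWWWw........................................GGGGG
195 bWWWWWW........................................GGGGG
196 WWWWWWW.......................................GGGGGG
197 WWWWWWW.......................................pppWpp
198 WWWWWWw.......................................pppppp
199 WWWWWW..............................................
200 WWWWWw..............................................
201 WWWWWw..............................................

[... 1294 characters left out ...]
wwwwwWwbbbbbbbbb
225 WWWWWWWWWWWw....WWWWWWppp.......pwwwwwwWwwwbbbbbbbbb
226 WWWWWWWWWWWWw..wwwWWWWWWWwwwwwwwwwwwwwwwWwwbbbbbbbbb
227 WWWWWWWWWWWWWWwwwwwwwWWWWwwwwwwwwwwwwwwWWwwbbbbbbbbb
228 WWWWWWWWWWWWWWWwwwwwwwWWWWWWWWwwwwwwwwwWWwwbbbbbbbbb
229 WWWWWWWWWWWWWWWWwwwwwwwwwwwWWWwWwwwWWWWwwwbbbbbbbbbb
230 WWWWWWWWWWWWWWWWWwwww.wwwwwwwwWwwWWwwwwwwwbbbbbbbbbb
231 WWWWWWWWWWWWWWWWWWWww...wwwwwwwwwwwwwwwwwbbbbbbbbbbb
232 WWWWWWWWWWWWWWWWWWWWww....wwpwwpwwwwwwwwbbbbbbbbbbbb
233 WWWWWWWWWWWWWWWWWWWWww.......bwwwwwb.wbbbbbbbbbbbbbb
234 WWWWWWWWWWWWWWWWWWWwww.......bbbbbbb.bbbbbbbbbbbbbbb
235 WWWWWWWWWWWWWWWWWWwwww.......bbbbbbb.bbbbbbbbbbbbbbb
236 WWWWWWWWWWWWWWWWWwwww........bbbbbbbbbbbbbbbbbbbbbbb
```

Lean is down to about 12° (tube edge moves from column 43 to 40 over 11 rows). One more small pull, then off the peg.

>>> {"method": "drive_tool", "body": {"deltas": [{"dp": [0.2, 0, 0], "twist": 0, "gripper": 0}, {"dp": [0, 0, 0], "twist": 0, "gripper": 0}, {"dp": [-0.3, 0, 0], "twist": 0, "gripper": 0}, {"dp": [-0.4, 0, -0.4], "twist": 0, "gripper": 0}, {"dp": [-0.5, 0, -0.65], "twist": 0, "gripper": 0}, {"dp": [-0.5, 0, -0.65], "twist": 0, "gripper": 0}, {"dp": [-0.5, 0, -0.8], "twist": 0, "gripper": 0}, {"dp": [-0.6, 0, -0.8], "twist": 0, "gripper": 0}, {"dp": [-1, 0, -0.4], "twist": 0, "gripper": 0}, {"dp": [-1, 0, 0], "twist": 0, "gripper": 0}, {"dp": [0, 0, 0], "twist": 0, "gripper": 0}]}}

```text
t: 29.05
tool_pos: [0.4613, 0.2293, 0.2212]
tool_rot: [[0.999, 0.052, 0.002], [0.052, -0.999, -0.0], [0.002, 0.0, -1.0]]
ft_force: [0.2, -0.3, -1.8]
width: 0.0297
gripper_force: 30.0
```

```bash
python3 asc.py 32 18
```

```text
tip px [371 179]
147 .....................................G..............
148 bbbbbbbbbbbbb.......................................
149 bbbbbbbbbbbbb.......................................
150 bbbbbbbbbbbbbb......................................
151 bbbbbbbbbbbbbb......................................
152 bbbbbbbbbbbbbbbb....................................
153 bbbbbbbbbbbbbbbb....................................
154 bbbbbbbbbbbbbbbb....................................
155 bbbbbbbbbbbbbbbb....................................
156 wwbbbbbbbbbbbbbb....................................
157 wwwbbbbbbbbbbbbb....................................
158 wwWwwwwwwbbbbbbb....................................
159 wWwwwwwwwWWWWWww....................................
160 ww.....pppppppww....................................
161 .........ppp........................................
162 .........ppp....p...................................
163 .........ppp........................................
164 ........ppp.....p...................................
165 ........ppp....pwww.w.................wpppp......bbb

[... 1066 characters left out ...]
wwwwwwwbbbbbbbbb
185 .ppppppppppppWWpWpppWWp.............wwwwwwbbbbbbbbbb
186 ppp........pppppppppWWW.............wwwww.bbbbbbbbbb
187 ppp................wWWW.............wwwwwwbbbbbbbbbb
188 ppp................wWWW.............wwwwwwwbbbbbbbbb
189 pp.................wWWWWwwwwwwpp.wwwwwwwwwwwbbbbbbbb
190 pp.................wwWWWWWWwwwwwwwwwwwpwwwwwbbbbbbbb
191 p...................wwWWWWWWwwwwwwwwwwwwwwwwwbbbbbbb
192 p.p.GGGGGGG.........pwwWWWWwwwwwwwwwwwwwwWwwwbbbbbbb
193 p.pGGGGGGGGGGGGGGGGG..wwwwwwwwwwwwwwwwwwwwwwwbbbbbbb
194 ...GGGGGGGGGGGGGGGGGGGGpwwwwwwwwwwwwwwwwwwwwbbbbbbbb
195 .p.GGGGGGGGGGGGGGGGGGGGGGpwpwwwwwwwwwwwwwwwwbbbbbbbb
196 pppGGGGGGGGGGGGGGGGGGGGGGppwwwwwwwwwwwwwww.bbbbbbbbb
```

Lean is about 15°, the same as the first time. I'll carry it to the first pad, aiming 9 mm further +x to correct the offset seen on the first sleeve.

>>> {"method": "drive_tool", "body": {"deltas": [{"dp": [0, 0, 0], "twist": 0.0195, "gripper": 0}, {"dp": [0, 0, 0], "twist": 0.0195, "gripper": 0}, {"dp": [0.221, 0.976, 0], "twist": 0, "gripper": 0}, {"dp": [0.221, 0.976, 0], "twist": 0, "gripper": 0}, {"dp": [0.221, 0.976, 0], "twist": 0, "gripper": 0}, {"dp": [0.221, 0.976, 0], "twist": 0, "gripper": 0}, {"dp": [0.221, 0.976, 0], "twist": 0, "gripper": 0}, {"dp": [0.221, 0.976, 0], "twist": 0, "gripper": 0}, {"dp": [0.221, 0.976, 0], "twist": 0, "gripper": 0}, {"dp": [0.221, 0.976, 0], "twist": 0, "gripper": 0}, {"dp": [0.221, 0.976, 0], "twist": 0, "gripper": 0}, {"dp": [0.221, 0.976, 0], "twist": 0, "gripper": 0}]}}

```text
t: 30.6
tool_pos: [0.4687, 0.0281, 0.2201]
tool_rot: [[0.981, -0.193, 0.0], [-0.193, -0.981, 0.0], [0.0, -0.0, -1.0]]
ft_force: [-0.3, 0.3, -1.3]
width: 0.0301
gripper_force: 30.0
```

>>> {"method": "drive_tool", "body": {"deltas": [{"dp": [0.221, 0.976, 0], "twist": 0, "gripper": 0}, {"dp": [0.221, 0.976, 0], "twist": 0, "gripper": 0}, {"dp": [0.221, 0.976, 0], "twist": 0, "gripper": 0}, {"dp": [0.221, 0.976, 0], "twist": 0, "gripper": 0}, {"dp": [0.221, 0.976, 0], "twist": 0, "gripper": 0}, {"dp": [0.221, 0.976, 0], "twist": 0, "gripper": 0}, {"dp": [0.221, 0.976, 0], "twist": 0, "gripper": 0}, {"dp": [0, 0, 1], "twist": 0, "gripper": 0}, {"dp": [0, 0, 1], "twist": 0, "gripper": 0}, {"dp": [0, 0, 1], "twist": 0, "gripper": 0}, {"dp": [0, 0, 1], "twist": 0, "gripper": 0}, {"dp": [0, 0, 0], "twist": 0, "gripper": 0}]}}

```text
t: 32.1
tool_pos: [0.4715, -0.1112, 0.1389]
tool_rot: [[0.981, -0.193, -0.003], [-0.193, -0.981, 0.001], [-0.003, -0.0, -1.0]]
ft_force: [-0.2, -0.1, -0.5]
width: 0.0299
gripper_force: 30.0
```

>>> {"method": "drive_tool", "body": {"deltas": [{"dp": [0, 0, 1], "twist": 0, "gripper": 0}, {"dp": [0, 0, 1], "twist": 0, "gripper": 0}, {"dp": [0, 0, 1], "twist": 0, "gripper": 0}, {"dp": [0, 0, 1], "twist": 0, "gripper": 0}, {"dp": [0, 0, 1], "twist": 0, "gripper": 0}, {"dp": [0, 0, 1], "twist": 0, "gripper": 0}, {"dp": [0, 0, 0.3], "twist": 0, "gripper": 0}, {"dp": [0, 0, 0], "twist": 0, "gripper": 0}]}}

```text
t: 33.1
tool_pos: [0.4726, -0.1111, 0.0144]
tool_rot: [[0.981, -0.193, 0.0], [-0.193, -0.981, -0.0], [0.0, 0.0, -1.0]]
ft_force: [-0.6, -0.9, -0.5]
width: 0.0299
gripper_force: 30.0
```

>>> {"method": "drive_tool", "body": {"deltas": [{"dp": [0, 0, 0.3], "twist": 0, "gripper": 0}, {"dp": [0, 0, 0.3], "twist": 0, "gripper": 0}, {"dp": [0, 0, 0.3], "twist": 0, "gripper": 0}, {"dp": [0, 0, 0.2], "twist": 0, "gripper": 0}, {"dp": [0, 0, 0], "twist": 0, "gripper": 0}]}}

```text
t: 33.72
tool_pos: [0.4754, -0.1114, -0.0067]
tool_rot: [[0.981, -0.193, 0.006], [-0.193, -0.981, -0.001], [0.006, -0.0, -1.0]]
ft_force: [3.2, -0.4, 9.5]
width: 0.0302
gripper_force: 30.0
```

>>> {"method": "drive_tool", "body": {"deltas": [{"dp": [0, 0, 0.25], "twist": 0, "gripper": 0}, {"dp": [0, 0, 0.25], "twist": 0, "gripper": 0}, {"dp": [0, 0, 0.2], "twist": 0, "gripper": 0}, {"dp": [0, 0, 0], "twist": 0, "gripper": 0}]}}

```text
t: 34.22
tool_pos: [0.4799, -0.1125, -0.0178]
tool_rot: [[0.981, -0.193, 0.014], [-0.193, -0.981, -0.003], [0.014, 0.0, -1.0]]
ft_force: [4.5, -3.4, 32.2]
width: 0.0303
gripper_force: 30.0
```

```bash
python3 asc.py 22 20
```

```text
tip px [353 192]
170 p.ppwww.................................wwww.pppppWp
171 .....wwwwww.............................wwww.ppppppp
172 ........www.............................www..wppppp.
173 ........................................wwwpppppppp.
174 ........................................wpwppppppWp.
175 .......................................wwww....pppp.
176 .pp....................................wwww.....pp..
177 .......................................wwww.....pp..
178 .....ww...............................wwwwp.....pp..
179 ...wWWww.............................wwwwww.....pp..
180 ...wwwww.............................wwwwww.....p...
181 .....ww..............................wwwwwwWGGGpp...
182 .....................................wwwwwwWWGGpp...
183 ....................................wwwwwwwwWGGp....
184 ..................ppp...............wwwwwwwwwpGp....
185 ...................ppp..............wwpwwwwwwp.p....
186 ..................ppp...........pp.wwwppppppp.p.....
187 ........G.........ppp..........wwwwwww.pppppp.p.....
188 .................pppp..........wwwwwww........p.....

[... 610 characters left out ...]
ppppp.Gp.......b
200 .wwwwwww...............................p...p.......b
201 wwwwww.............................................b
202 wwwww...............................................
203 wwww................................................
204 www........pp.......................................
205 ww..........p.......................................
206 ww....b.............................................
207 .....bbbbbbbbbb.....................................
208 .....bbbbbbbbbbbbbbbbbb.............................
209 ....bbbbbbbbbbbbbbbbbbb.............................
210 ...bbbbbbbbbbbbbbbbbbb..............................
211 ..bbbbbbbbbbbbbbbbbbbbbb............................
```

>>> {"method": "drive_tool", "body": {"deltas": [{"dp": [0.1, 0, 0.08], "twist": 0, "gripper": 0}, {"dp": [0.1, 0, 0], "twist": 0, "gripper": 0}, {"dp": [0, 0, 0], "twist": 0, "gripper": 0}]}}

```text
t: 34.65
tool_pos: [0.48, -0.1126, -0.0191]
tool_rot: [[0.981, -0.193, 0.007], [-0.193, -0.981, -0.003], [0.008, 0.001, -1.0]]
ft_force: [-8.2, 1.1, 51.4]
width: 0.0301
gripper_force: 38.2
```

Same seated state as the first (z −0.019, finger tips bearing on the flange). I'll relieve the load and release.

>>> {"method": "drive_tool", "body": {"deltas": [{"dp": [0, 0, -0.15], "twist": 0, "gripper": 0}, {"dp": [-0.05, 0, -0.1], "twist": 0, "gripper": 0}, {"dp": [0, 0, 0], "twist": 0, "gripper": 0}]}}

```text
t: 35.02
tool_pos: [0.4745, -0.1114, -0.0188]
tool_rot: [[0.981, -0.193, -0.001], [-0.193, -0.981, 0.0], [-0.001, 0.0, -1.0]]
ft_force: [-2.1, 0.0, 6.5]
width: 0.0301
gripper_force: 31.9
```

```bash
python3 asc.py 6 12
```

```text
tip px [355 193]
187 ................ppp...........wwwppwwpppppppp.....bb
188 .....G.........ppp............wwwwwwwp......p.....bb
189 ..G...G........ppp............wwwwwww.......p.....bb
190 ...............ppp............wwwwwww......p.....bbb
191 ..G......ppppppppp............wwwwwww......p........
192 ...G.....pppppppp...GG........wwwwwww......p........
193 .GG.......ppppppp.pGGG........wwwwwww.....pp........
194 ..........pppppp...GGG........wwwwwwwwpGGGp.........
195 ..pppWpppppppppp...GGG........wwwwwwwwwGGGp.........
196 ...ppppppppppWpppppGGG........pwwwwwwwwwG.p.......bb
197 ..wWWww..ppppppppppppp........wwwpwwwwwwGpp.......bb
198 .wwWWWww.........ppp......ppppppppwpwwwwGp.......bbb
199 wwwwwww......................p..ppppppppGp.........b
200 wwwwww...............................p...p........bb
201 wwww...............................................b
202 www.................................................
203 ww..................................................
204 w........pp.........................................
```

>>> {"method": "drive_tool", "body": {"deltas": [{"dp": [0, 0, 0], "twist": 0, "gripper": 0.42}, {"dp": [0, 0, 0], "twist": 0, "gripper": 0.42}, {"dp": [0, 0, -0.15], "twist": 0, "gripper": 0.43}, {"dp": [0, 0, -0.4], "twist": 0, "gripper": 0.45}, {"dp": [0, 0, -0.8], "twist": 0, "gripper": 0.5}, {"dp": [0, 0, -1], "twist": 0, "gripper": 0.5}, {"dp": [0, 0, -1], "twist": 0, "gripper": 0.5}, {"dp": [0, 0, -1], "twist": 0, "gripper": 0.5}, {"dp": [0, 0, -1], "twist": 0, "gripper": 0.5}, {"dp": [0, 0, -1], "twist": 0, "gripper": 0.5}, {"dp": [0, 0, -1], "twist": 0, "gripper": 0.5}, {"dp": [0, 0, -1], "twist": 0, "gripper": 0.5}]}}

```text
t: 36.58
tool_pos: [0.4749, -0.1114, 0.1502]
tool_rot: [[0.981, -0.193, 0.001], [-0.193, -0.981, -0.0], [0.001, 0.0, -1.0]]
ft_force: [0.6, -0.9, 0.5]
width: 0.0441
gripper_force: 0.0
```

>>> {"method": "drive_tool", "body": {"deltas": [{"dp": [-1, 0, 0], "twist": 0, "gripper": 0.5}, {"dp": [-1, 0, 0], "twist": 0, "gripper": 0.5}, {"dp": [-1, -1, 0], "twist": 0, "gripper": 0.5}, {"dp": [0, -1, 0], "twist": 0, "gripper": 0.5}, {"dp": [0, -1, 0], "twist": 0, "gripper": 0.5}, {"dp": [0, -1, 0], "twist": 0, "gripper": 0.5}, {"dp": [0, -1, 0], "twist": 0, "gripper": 0.5}, {"dp": [0, -1, 0], "twist": 0, "gripper": 0.5}, {"dp": [0, -1, 0], "twist": 0, "gripper": 0.5}, {"dp": [0, -1, 0], "twist": 0, "gripper": 0.5}, {"dp": [0, -1, 0], "twist": 0, "gripper": 0.5}, {"dp": [0, 0, 0], "twist": 0, "gripper": 0.5}]}}

```text
t: 38.08
tool_pos: [0.4509, 0.078, 0.1493]
tool_rot: [[0.982, -0.19, 0.001], [-0.19, -0.982, 0.0], [0.001, -0.001, -1.0]]
ft_force: [0.0, -0.6, 0.3]
width: 0.0437
gripper_force: 0.0
```

Run:
```python
from h import *
s=ctrl.capture("top")
print(proj(s,[[.466,-.1097,.008],[.466,-.1097,.088],[.452,-.186,.008],[.452,-.186,.088]]).round(1).tolist())
h=cv2.cvtColor(s["pixels"],cv2.COLOR_RGB2HSV)
for r in range(232,272):
    print(r,"".join("G" if (45<a<80 and b>90) else "." if c<75 else "W" if (b<45 and c>150) else "w" if b<40 else "b" if 95<a<125 else "p" for a,b,c in h[r,352:425].astype(int)))
s=ctrl.capture("side");h=cv2.cvtColor(s["pixels"],cv2.COLOR_RGB2HSV)
for r in range(156,202):
    print(r,"".join("G" if (45<a<80 and b>90) else "." if c<75 else "W" if (b<45 and c>130) else "w" if b<40 else "b" if 95<a<125 else "p" for a,b,c in h[r,335:385].astype(int)))
```

```text
[[373.8, 248.3], [378.7, 248.6], [405.4, 254.5], [413.4, 255.4]]
232 WWWWWbwwWWWpwwwwwwwwWWWWWWWWWWWWWWWWWWWwwwWWWWWWWwwwwwwwwwwwwwWWWWWWWWwww
233 WWWWWbwwWWWGGppppwwwwwwwwWWWWWWWWWWWWWWwwWWWWWWWWWwwwwwwwwwwWWWWWWWWWWwww
234 WWWWwwwwWWWGGGGGGGGpppwwwwwwwwWWWWWWWWWWWWWWWWWWWWWwwwwwwwwwWWWWWWWWWWwww
235 WWWWbwwwWWpGGGGGGGGGGGGGGppwwwwwwwwWWWWWWWWWWWWWWWWWwwwwwwwWWWWWWWWWWWwww
236 WWWWwbwwWWGGGGGGGGGGGGGGGGGGGpppwwwwwwwwWWWWWWWWWWWWWWWWWWWWWWWWWWWWWWwww
237 WWWWbwwWWWGGGGGGGGGGGGGGGGGGGGGGGGGppwwwwWWWwwWWWWWWWWWWWWWWWWWWWWWWWWwww
238 WWWbbwwWWWGGGGGGGGGGGGGGGGGGGGGGGGGGGwwwWWWWwwwwwwwWWWWWWWWWWWWWWWWWWWwww
239 WWWwbwwWWWGGGGGGGGGGGGGGGGGGGGGGGGGGGpwwWWWppppwwwwwwwWwWWWWWWWWWWWWWWwww
240 WWWbbwwWWpGGGGGGGGGGGGGGGGGGGGGGGGGGGpwwWWpGGGGGGppwwwwwwwwwwWWWWWWWWWWWw
241 WWWbbwwWWpGGGGGGGGGGGGGGGGGGGGGGGGGGGwwwWWpGGGGGGGGGGGppwwwwwwwwwwWWWWWWW
242 WWbbbwWWWGGGGGGGGGWWWWWWWWGGGGGGGGGGpwwwWWpGGGGGGGGGGGGGGGGppwwwwwwwwwwWW
243 WWwbwwWWWGGGGGGGWWWWWWWWWWWWGGGGGGGGpwwwWWpGGGGGGGGGGGGGGGGGGGGGppwwwwwww
244 WWbbwwWWWGGGGGGWWWWWWWWWWWWWWpGGGGGGpwwWWWGGGGGGGGGGGGGGGGGGGGGGGGGGGwwww
245 WWbbwwWWpGGGGGWWW
[... 3914 characters left out ...]
pp.........wwwwwwwwwww.....pp.....bbbbbb
190 .........ppp........wwwwwwwwwwwp.....pp....bbbbbbb
191 ...pppppppp.........pwwwwwwwwww......pp....bbbbbbb
192 ...pppppppp.p.GGGGGGGwwwwwwwwww.....pp.....bbbbbbb
193 ....ppppppp.pGGGGGGpWwwwwwwwwww.....pp.....bbbbbbb
194 ....pppppp...GGGGGpWWwwwwwwwwwwWpGGGpp....bbbbbbbb
195 pppppppppp...GGGGGWWWwwwwwwwwwwwWpGGpp.....bbbbbbb
196 pppppppWpppppGGGGGWWWwwwwwwwwwwwWWGpp.....bbbbbbbb
197 w..ppppppppppppWpWWWWwwwwwwwwwwwwwGWp.....bbbbbbbb
198 ww..........ppppppWpWppWpppppwwwwwGpp.....bbbbbbbb
199 w..................ppppppppppppWppGpp....bbbbbbbbb
200 ...........................ppppppppp.....bbbbbbbbb
201 ...................................p....bbbbbbbbbb
```

```bash
python3 -c "
from workcell import ctrl
print(ctrl.finish_job())"
```

```text
the job is handed in; nothing more can be done
None
```

The job is handed in (no verdict came back): both white sleeves stand upright on their own green pads, about 5 and 8 mm off centre in the last images, and I saw no sign of the black sleeves or grey bushings moving, though I did not measure them at the end.

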